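# Restock the hosiery bays of the counter rack

### The arm

A 6-joint arm with a two-finger parallel gripper is mounted at the origin on the work surface. World frame = base frame: x ahead of the robot, y to its left, z up, the work surface at z = 0. Lengths are in m, angles in rad, forces in N, time in s.
With the tool pointing down it reaches from about 0.225 to 0.875 m from the base axis. Payload 3.4 kg.
Tool frame: the origin (TCP) lies on the mounting face of the last link; the fingertips stand 173 mm ahead of it and the grasp point (between the pads) lies 155 mm ahead of it; z points along the fingers, y is the line along which they close (so a half turn about z gives the same grasp; the last joint's range is limited). The gripper opens to 85 mm and grips with 20 to 120 N. Pads are 22 mm wide; open, the fingers measure 114 mm over their backs; the gripper's body (76 mm by 85 mm) begins 54 mm behind the grasp point. The pads swing forward as they close: fully open they stand 13 mm farther back than shut.
Start: joints at [1.081, 0.276, 1.505, -0, 1.361, -0.121], TCP at [0.207, 0.536, 0.405] pointing down, gripper open.
Joint ranges: [-2.89, 2.89], [-0.75, 2.08], [0.22, 2.7], [-1.18, 4.32], [0.11, 2.71], [-2.7, 2.7]. Speed limits (rad/s): [2.57, 2.57, 3.14, 3.14, 3.14, 3.14].

### API

Orientations are given as a unit quaternion [w, x, y, z].
In Python, from rig import manip gives the robot as it stands.
- The arm moves only by the tool carry_out, never from a script. Its arguments are lists of equal length, an entry for each row: "linear": the shift along the world's x, y, z each as a share of 500 mm, from -1 to 1, a list of three; "angular": the turn, a rotation vector about the world's x, y, z each as a share of 0.08 rad, from -1 to 1, a list of three; "hand": the opening, from 0 (shut) to 1 (fully open). In form: {"linear": [[x, y, z], ...], "angular": [[rx, ry, rz], ...], "hand": [hand, ...]}. A call has 1 to 8 rows; each row shifts and turns the commanded pose from where the row before left it; what a row does not reach is not made up. A row lasts 1/12 s, in which the tool goes at most 41.7 mm and 7.16 degrees, less where a joint would pass 70% of its speed; a pose out of reach is approached as far as the arm can. A call with a number of a shift or a turn outside -1 to 1 is refused whole. A call with a gripper value outside its range is refused whole. The fingers move at their own pace and stop on an object; "force" is the grip in N (left out, the last holds). Time passes only in rows, so rows that do not move let the fingers close. It gives the time, the measured TCP pose, the force, the opening and the grip force at its end, in the units of the state.
- manip.get_state(): the state, without advancing time (a new reading comes with each control period).
- manip.get_image(name): name is "side" or "top" or "wrist"; returns the picture (480x640x3 uint8, red, green, blue); there is no depth.
- manip.camera_params(name): a dict with "fx", "fy", "cx", "cy" (pixels), "view" (4x4, takes a point from world to camera coordinates); the wrist camera has in their place "hand_eye" (4x4, takes a point from camera to tool coordinates, whose origin is the TCP and whose axes are the flange's). Camera axes: x right, y down, z forward; pixel columns grow to the right and rows downward; lengths in m; the calibration is good to about 2 mm. The wrist camera is an equidistant fisheye: a pixel r from the principal point sees the ray r / f radians off the axis. A picture is of the moment at which its call begins: read the wrist's pose just before it. camera_params takes no time and is no camera call.
- manip.sign_off(): hands the job in; it is judged then, once.
The state is a dict: "clock": time; "qpos": joint angles; "qd": joint speeds; "effort": joint torques, N m; "position": TCP position; "ee_rot": TCP orientation; "contact_force": force on the tool from outside, world axes, zero at the start; "moment": the same for the moment, N m; "width": finger opening in m; "gripper_force": force on a finger pad.
Only numpy, scipy, OpenCV 4.12 (cv2) and the standard library are available. Lean on these libraries where they do the work, as an engineer would, in place of code of your own. Each camera call takes 0.05 s, during which the arm holds its last target. There are 200 camera calls.

### The job

First clear the calculator from in front of the rack: set it down keys up in the middle of its grey mat, lying along the mat. Then slide every hosiery box on the counter, lid up, under the roof of the bay of its own colour and push it fully home against the back stop. Leave the card terminal, the pen cup and the tape dispenser where they stand.

Things in the scene. Friction and masses are not known exactly. Their poses are not given: they have to be found in the camera images.
- box_red: loose flat hosiery box, white below with a red lid, 120 (its x) x 44 (its y) x 38 mm high, 0.12 kg; origin at the centre of its underside, z up through the coloured lid. May be absent
- bay_red: fixed rack bay with a red roof, for the red box: mouth towards the robot at its x=-50 mm, back stop face at x=+60; inside 56 wide (y -28..28), 46 high; walls 4, roof 8 thick, its top at 54; no floor, boxes slide on the counter (z=0). Origin on the counter, where the origin of a box lies when it is home against the stop and sticks 10 mm out of the mouth
- box_blue: loose flat hosiery box, white below with a blue lid, 120 (its x) x 44 (its y) x 38 mm high, 0.12 kg; origin at the centre of its underside, z up through the coloured lid. May be absent
- bay_blue: fixed rack bay with a blue roof, for the blue box: mouth towards the robot at its x=-50 mm, back stop face at x=+60; inside 56 wide (y -28..28), 46 high; walls 4, roof 8 thick, its top at 54; no floor, boxes slide on the counter (z=0). Origin on the counter, where the origin of a box lies when it is home against the stop and sticks 10 mm out of the mouth
- box_green: loose flat hosiery box, white below with a green lid, 120 (its x) x 44 (its y) x 38 mm high, 0.12 kg; origin at the centre of its underside, z up through the coloured lid. May be absent
- bay_green: fixed rack bay with a green roof, for the green box: mouth towards the robot at its x=-50 mm, back stop face at x=+60; inside 56 wide (y -28..28), 46 high; walls 4, roof 8 thick, its top at 54; no floor, boxes slide on the counter (z=0). Origin on the counter, where the origin of a box lies when it is home against the stop and sticks 10 mm out of the mouth
- box_yellow: loose flat hosiery box, white below with a yellow lid, 120 (its x) x 44 (its y) x 38 mm high, 0.12 kg; origin at the centre of its underside, z up through the coloured lid. May be absent
- bay_yellow: fixed rack bay with a yellow roof, for the yellow box: mouth towards the robot at its x=-50 mm, back stop face at x=+60; inside 56 wide (y -28..28), 46 high; walls 4, roof 8 thick, its top at 54; no floor, boxes slide on the counter (z=0). Origin on the counter, where the origin of a box lies when it is home against the stop and sticks 10 mm out of the mouth
- rack: fixed wooden back board (262 mm wide, 75 mm high, face at x=+68 to +80 mm) of the four bays, which stand side by side 64 mm apart in an order that varies; origin on the counter in the middle of the row, level with the bays' origins, same axes as the bays
- calculator: loose black desk calculator, 130 (its x) x 64 (its y) x 22 mm high, 0.18 kg, keys up; origin at the centre of its underside, z up
- mat: fixed grey calculator mat, 160 (its x) x 94 (its y) mm, 3 mm thick; origin at the centre of its underside on the counter
- card_terminal: bystander: grey card terminal 150 x 75 x 35 mm; origin at the centre of its underside
- pen_cup: bystander: blue cup of pens, 72 mm across, 150 mm high with the pens; origin at the centre of its underside
- tape_dispenser: bystander: black tape dispenser with a yellow roll, 150 x 60 x 75 mm; origin at the centre of its underside

How it is judged:
On the way, in this order (a step that is already met when the one before it is completed fails the run):
1. the calculator lies released on its mat (x of calculator in the frame of mat between -0.018 and 0.018 m and y of calculator in the frame of mat between -0.018 and 0.018 m and z of calculator in the frame of mat below 0.009 m and angle between calculator's own z axis and vertical below 0.1 rad and angle between the x axis of calculator and the x axis of mat, either way round below 0.15 rad and linear speed of calculator below 0.02 m/s and contact force between calculator and the fingers below 0.1 N), for 0.2 s.
2. every box present is fully home in the bay of its own colour (x of box_red in the frame of bay_red between -0.006 and 0.006 m and y of box_red in the frame of bay_red between -0.008 and 0.008 m and z of box_red in the frame of bay_red below 0.006 m and angle between each of box_red, box_blue, box_green, box_yellow's own z axis and vertical below 0.1 rad and angle between the x axis of box_red and the x axis of bay_red, either way round below 0.12 rad and linear speed of each of box_red, box_blue, box_green, box_yellow below 0.02 m/s and x of box_blue in the frame of bay_blue between -0.006 and 0.006 m and y of box_blue in the frame of bay_blue between -0.008 and 0.008 m and z of box_blue in the frame of bay_blue below 0.006 m and angle between the x axis of box_blue and the x axis of bay_blue, either way round below 0.12 rad and x of box_green in the frame of bay_green between -0.006 and 0.006 m and y of box_green in the frame of bay_green between -0.008 and 0.008 m and z of box_green in the frame of bay_green below 0.006 m and angle between the x axis of box_green and the x axis of bay_green, either way round below 0.12 rad and x of box_yellow in the frame of bay_yellow between -0.006 and 0.006 m and y of box_yellow in the frame of bay_yellow between -0.008 and 0.008 m and z of box_yellow in the frame of bay_yellow below 0.006 m and angle between the x axis of box_yellow and the x axis of bay_yellow, either way round below 0.12 rad), for 0.2 s.
At the end, for the whole second after the job is handed in: Each box present is at rest, lid up, against the back stop of its own colour's bay (within 6 mm along the bay, 8 mm across, 0.12 rad); the calculator rests keys up on its mat, within 18 mm of the middle each way and 0.15 rad of the mat's length (either way round) (all of step 2 and x of calculator in the frame of mat between -0.018 and 0.018 m and y of calculator in the frame of mat between -0.018 and 0.018 m and z of calculator in the frame of mat below 0.009 m and angle between calculator's own z axis and vertical below 0.1 rad and angle between the x axis of calculator and the x axis of mat, either way round below 0.15 rad and linear speed of calculator below 0.02 m/s); the robot touches nothing.
It fails at once if a box is more than half into its bay while the calculator is still away from its mat (more than 50 mm from the mat's middle) (horizontal distance between calculator and mat above 0.05 m and ((y of box_red in the frame of bay_red between -0.03 and 0.03 m and x of box_red in the frame of bay_red between -0.05 and 0.03 m and z of box_red in the frame of bay_red below 0.02 m) or (y of box_blue in the frame of bay_blue between -0.03 and 0.03 m and x of box_blue in the frame of bay_blue between -0.05 and 0.03 m and z of box_blue in the frame of bay_blue below 0.02 m) or (y of box_green in the frame of bay_green between -0.03 and 0.03 m and x of box_green in the frame of bay_green between -0.05 and 0.03 m and z of box_green in the frame of bay_green below 0.02 m) or (y of box_yellow in the frame of bay_yellow between -0.03 and 0.03 m and x of box_yellow in the frame of bay_yellow between -0.05 and 0.03 m and z of box_yellow in the frame of bay_yellow below 0.02 m))).
It fails at once if a bystander (card terminal, pen cup, tape dispenser) is moved by more than 30 mm (distance of any of card_terminal, pen_cup, tape_dispenser from where it was at the start of the episode above 0.03 m).
Of box_red, box_blue, box_green, box_yellow only 3 to 4 are there at a start; the rules pass over those that are not, and their reading is None.
At some moment in a run one of box_red, box_blue, box_green, box_yellow may be knocked a few centimetres aside while the robot is not near it.
Once in a run the grip may slacken for a moment while it holds something.
It also fails if it takes over 210 s, if anything falls off the work surface, if the arm or the gripper's body presses on something with over 40 N, if the wrist force passes 120 N, or if a joint passes its speed limit or range.

## Working session

There is one attempt and no reset: what is moved stays moved. The work goes in short steps, Python scripts to look and compute and a tool call to move; the robot and the scene stay as the last step left them, time stands still between calls to the robot, and variables do not carry over. Pictures are saved under pics/ and viewed, at most 14 in all, crops included, and the job is handed in when it is done.

Besides the shell and the picture viewer there is one more tool, called after "Emit:" as name(argument=value, ...) on one line, values as JSON. carry_out: Moves the arm, as the interface text tells. Its arguments: {"type":"object","properties":{"linear":{"type":"array"},"angular":{"type":"array"},"hand":{"type":"array"},"force":{"type":"number"}},"required":["linear","angular","hand"]}

```bash
mkdir -p pics; ls
python3 - <<'E'
from rig import manip
import cv2
for n in("top","side"):
    im=manip.get_image(n); cv2.imwrite(f"pics/{n}0.png",im[:,:,::-1])
    p=manip.camera_params(n); print(n,p)
print(manip.camera_params("wrist")); print(manip.get_state())
E
```

```text
pics
top {'fx': 551.7614498300239, 'fy': 551.7614498300239, 'cx': 314.81072694644035, 'cy': 236.02584245492034, 'view': array([[-0.01615794, -0.99979033,  0.01257815, -0.01919211],
       [-0.98781825,  0.01401469, -0.15497963,  0.51600308],
       [ 0.15477085, -0.01492908, -0.98783759,  1.3038458 ],
       [ 0.        ,  0.        ,  0.        ,  1.        ]])}
side {'fx': 592.4677589299347, 'fy': 592.4677589299347, 'cx': 318.3551625966865, 'cy': 239.73719138829625, 'view': array([[ 0.79653814, -0.60454431, -0.00729178, -0.40940526],
       [-0.41474669, -0.53760884, -0.73414026,  0.22286692],
       [ 0.43990019,  0.58779495, -0.6789587 ,  1.3803195 ],
       [ 0.        ,  0.        ,  0.        ,  1.        ]])}
{'fx': 371.64829954431775, 'fy': 371.64829954431775, 'cx': 322.49918866432665, 'cy': 240.0091188910087, 'hand_eye': array([[-4.69435469e-04, -9.56924258e-01, -2.90337294e-01,
         7.46078610e-02],
       [ 9.99999774e-01, -5.89089029e-04,  3.24719629e-04,
        -7.78559896e-04],
       [-4.81766605e-04, -2.90337076e-01,  9.56924318e-01,
         3.21042687e-02],
       [ 0.00000000e+00,  0.00000000e+00,  0.00000000e+00,
         1.00000000e+00]])}
{'clock': 0.1, 'qpos': array([ 1.08096353e+00,  2.76537863e-01,  1.50602253e+00,  3.70288181e-05,
        1.36073461e+00, -1.21005726e-01]), 'qd': array([ 0.00046299,  0.00089357, -0.00425784,  0.00018239, -0.0026626 ,
        0.00019915]), 'effort': array([ 8.92915796e-04, -4.17702234e+01, -2.46403545e+01, -4.54063820e-04,
        5.77384169e-03, -1.80092758e-05]), 'position': array([0.20720842, 0.53615649, 0.40391612]), 'ee_rot': array([-2.73208219e-04,  1.83373787e-01,  9.83042893e-01, -8.06338115e-04]), 'contact_force': array([ 0.12503198,  0.89960761, -0.97660045]), 'moment': array([0.0059399 , 0.04745875, 0.00437118]), 'gripper_force': 0.0, 'width': 0.08542074046302693}
```

View pics/top0.png

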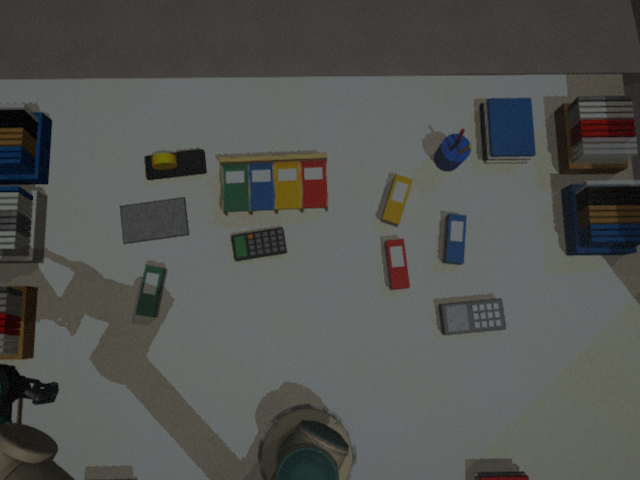

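View pics/side0.png

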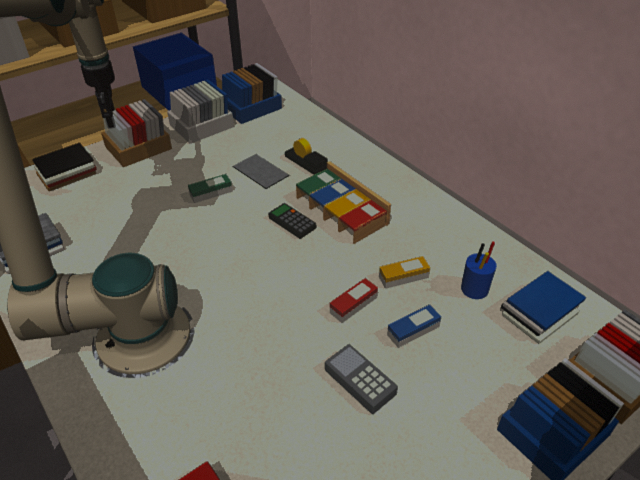

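The top view shows the calculator at (259,243) and the mat at (154,220). The four boxes are green (151,290), yellow (396,200), red (397,264) and blue (455,239). The bays run green, blue, yellow, red from left to right, columns 235 to 314 at row 187. The side view agrees, and all four boxes are present.

```bash
cat > h.py <<'E'
import numpy as np, cv2
from rig import manip
from scipy.spatial.transform import Rotation as R
def ray(p,uv,name,st=None):
    uv=np.asarray(uv,float).reshape(-1,2)
    if name!="wrist":
        V=p["view"]; d=np.c_[(uv[:,0]-p["cx"])/p["fx"],(uv[:,1]-p["cy"])/p["fy"],np.ones(len(uv))]
        return -V[:3,:3].T@V[:3,3], d@V[:3,:3]
    q=(uv-[p["cx"],p["cy"]])/p["fx"]; r=np.linalg.norm(q,axis=1)+1e-9
    d=np.c_[q*(np.sin(r)/r)[:,None],np.cos(r)]
    T=np.eye(4); w=st["ee_rot"]; T[:3,:3]=R.from_quat([w[1],w[2],w[3],w[0]]).as_matrix(); T[:3,3]=st["position"]
    T=T@p["hand_eye"]; return T[:3,3], d@T[:3,:3].T
def plane(p,uv,z,name,st=None):
    o,d=ray(p,uv,name,st); return (o+d*((z-o[2])/d[:,2])[:,None])[:,:2]
HUE=dict(red=(172,8),yellow=(18,34),green=(50,90),blue=(100,125))
def colmask(im,c,smin=110,vmin=25):
    h=cv2.cvtColor(im,cv2.COLOR_RGB2HSV); a,b=HUE[c]; H=h[...,0]
    m=((H>=a)&(H<=b)) if a<b else ((H>=a)|(H<=b))
    return (m&(h[...,1]>smin)&(h[...,2]>vmin)).astype(np.uint8)*255
def rects(m,z,name,p,st=None,amin=80):
    out=[]
    for c in cv2.findContours(m,cv2.RETR_EXTERNAL,cv2.CHAIN_APPROX_NONE)[0]:
        if cv2.contourArea(c)<amin: continue
        xy=plane(p,c[:,0,:],z,name,st).astype(np.float32)
        (x,y),(w,h),a=cv2.minAreaRect(xy*1000)
        if w<h: w,h,a=h,w,a+90
        a=(a+90)%180-90
        px=c[:,0,:].mean(0)
        out.append((round(x,1),round(y,1),round(w,1),round(h,1),round(a,1),px.round().astype(int).tolist()))
    return out
E
cat > m.py <<'E'
from h import *
im=manip.get_image("top"); p=manip.camera_params("top")
roi=np.zeros(im.shape[:2],np.uint8); roi[120:370,100:530]=255
for c in HUE:
    m=colmask(im,c)&roi
    for r in rects(m,.038,"top",p): print(c,"z38",r)
    mr=m.copy(); mr[:, :215]=0; mr[:,330:]=0; mr[225:]=0
    for r in rects(mr,.054,"top",p): print(c,"z54",r)
g=cv2.cvtColor(im,cv2.COLOR_RGB2HSV)
print("mat px",im[220,154],"counter",im[330,250],"calc",im[250,245],im[235,270])
v=g[...,2]; s=g[...,1]
dark=((v<70)).astype(np.uint8)*255; dark[:222]=0; dark[270:]=0; dark[:,:225]=0; dark[:,300:]=0
print("calc",rects(cv2.morphologyEx(dark,cv2.MORPH_CLOSE,np.ones((5,5))),.022,"top",p))
mm=((v<im[220,154].max()+18)).astype(np.uint8)*255; mm[:190]=0; mm[250:]=0; mm[:,:105]=0; mm[:,205:]=0
print("mat",rects(cv2.morphologyEx(mm,cv2.MORPH_OPEN,np.ones((3,3))),.003,"top",p))
E
python3 m.py
```

```text
red z38 (445.4, -225.6, 119.5, 43.7, 5.0, [397, 264])
red z38 (647.9, -26.4, 122.2, 62.4, 2.0, [314, 184])
red z54 (643.9, -26.2, 120.7, 61.7, 2.0, [314, 184])
yellow z38 (605.6, -230.9, 120.9, 44.0, -19.0, [397, 199])
yellow z38 (652.5, 38.4, 139.6, 66.1, 1.4, [288, 178])
yellow z38 (710.1, 345.9, 62.0, 41.6, -88.7, [164, 161])
yellow z54 (648.3, 37.9, 137.9, 65.3, 1.4, [288, 178])
green z38 (494.3, 155.0, 49.7, 24.9, 7.4, [240, 246])
green z38 (623.5, 166.7, 80.9, 56.5, 0.2, [238, 196])
green z54 (619.7, 164.7, 79.9, 55.9, 0.2, [238, 196])
blue z38 (505.4, -371.1, 118.9, 43.2, -6.5, [456, 238])
blue z38 (642.7, 104.0, 118.3, 62.3, 1.7, [261, 187])
blue z38 (724.6, -383.5, 93.6, 73.7, -0.7, [454, 152])
blue z38 (760.8, -523.3, 102.7, 92.0, 89.3, [510, 137])
blue z54 (638.7, 102.6, 116.9, 61.5, 1.7, [261, 187])
mat px [66 67 65] counter [100 104 107] calc [40 68 44] [35 36 36]
calc [(502.3, 112.2, 130.6, 67.5, -81.8, [258, 244])]
mat [(567.7, 375.4, 165.2, 100.4, -82.9, [154, 220])]
```

Emit:
carry_out(linear=[[0.042, -0.06, -0.01], [0.042, -0.06, -0.01], [0.042, -0.06, -0.01], [0.042, -0.06, -0.01], [0.042, -0.06, -0.02], [0.042, -0.06, -0.02], [0.042, -0.06, -0.02], [0.042, -0.06, -0.02]], angular=[[0, 0, -0.946], [0, 0, -0.946], [0, 0, -0.946], [0, 0, -0.946], [0, 0, -0.946], [0, 0, -0.946], [0, 0, -0.946], [0, 0, -0.946]], hand=[1, 1, 1, 1, 1, 1, 1, 1])

```text
clock: 0.82
position: [0.3758, 0.2947, 0.3443]
ee_rot: [0.0, 0.47, 0.883, 0.0]
contact_force: [0.3, 0.1, 0.2]
width: 0.0852
gripper_force: 0.0
```

Emit:
carry_out(linear=[[0.042, -0.06, -0.02], [0.042, -0.06, -0.02], [0.042, -0.06, -0.02], [0.042, -0.06, -0.02], [0.042, -0.06, -0.02], [0.042, -0.06, -0.02], [0, 0, 0], [0, 0, 0]], angular=[[0, 0, -0.946], [0, 0, -0.946], [0, 0, -0.946], [0, 0, -0.946], [0, 0, -0.946], [0, 0, -0.946], [0, 0, 0], [0, 0, 0]], hand=[1, 1, 1, 1, 1, 1, 1, 1])

```text
clock: 1.48
position: [0.502, 0.1147, 0.2838]
ee_rot: [-0.001, 0.656, 0.755, -0.001]
contact_force: [0.2, 0.1, 0.4]
width: 0.0854
gripper_force: 0.0
```

```bash
cat >> h.py <<'E'
def pose(st=None):
    st=st or manip.get_state(); w=st["ee_rot"]; M=R.from_quat([w[1],w[2],w[3],w[0]]).as_matrix()
    print("t %.1f"%st["clock"],"pos",(st["position"]*1000).round(1),"yaw_y %.1f"%np.degrees(np.arctan2(M[1,1],M[0,1])),"tilt",np.degrees(M[:2,2]).round(1),"F",st["contact_force"].round(1),"w %.1f g %.1f j6 %.2f"%(st["width"]*1e3,st["gripper_force"],st["qpos"][5]))
    return st
E
python3 - <<'E'
from h import *
st=pose()
im=manip.get_image("wrist"); cv2.imwrite("pics/w1.png",im[:,:,::-1])
E
```

```text
t 1.5 pos [502.  114.7 283.8] yaw_y 8.0 tilt [-0.1 -0. ] F [0.2 0.1 0.4] w 85.4 g 0.0 j6 -0.05
```

View pics/w1.png

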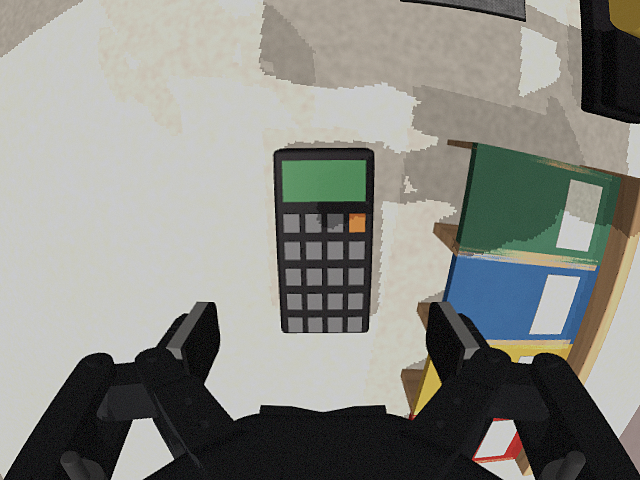

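The wrist view shows the calculator's corners at about (275,151), (374,150), (370,332) and (283,332). The roofs are on the right, with front edges near columns 470, 450 and 430.

Run:
```python
from h import *
st=manip.get_state(); p=manip.camera_params("wrist")
im=cv2.imread("pics/w1.png")[:,:,::-1]
for c in("green","blue"):
    m=colmask(im,c,90); m[:,:400]=0; print(c,rects(m,.054,"wrist",p,st,500))
P=plane(p,[(275,151),(374,150),(370,332),(283,332)],.022,"wrist",st)*1000; print(P.round(1),P.mean(0))
d=(P[0]+P[1]-P[2]-P[3])/2; print(np.linalg.norm(d),np.degrees(np.arctan2(d[1],d[0])))
v=cv2.cvtColor(im,cv2.COLOR_RGB2HSV)[...,2]
m=(v<60).astype(np.uint8)*255; m[:140]=0;m[340:]=0;m[:,:265]=0;m[:,380:]=0
m=cv2.morphologyEx(m,cv2.MORPH_CLOSE,np.ones((41,41)));print(rects(m,.022,"wrist",p,st,2000))
```

```text
green [(633.9, 168.1, 120.3, 63.2, 1.8, [542, 202])]
blue [(636.1, 104.2, 120.5, 62.7, 2.1, [522, 296])]
[[462.3 172.4]
 [522.7 181.6]
 [542.9  56. ]
 [481.   47.3]] [502.22125614 114.31903761]
126.82344266861597 98.80356763542858
[(501.1, 114.9, 128.6, 62.5, -81.4, [324, 238])]
```

Emit:
carry_out(linear=[[0, 0, -0.06], [0, 0, -0.06], [0, 0, -0.05], [0, 0, -0.03], [0, 0, -0.008], [0, 0, 0], [0, 0, 0]], angular=[[0, 0, 0.1], [0, 0, 0], [0, 0, 0], [0, 0, 0], [0, 0, 0], [0, 0, 0], [0, 0, 0]], hand=[1, 1, 1, 1, 1, 1, 1], force=40)

```text
clock: 2.12
position: [0.5013, 0.1172, 0.1816]
ee_rot: [0.0, 0.651, 0.759, 0.001]
contact_force: [-0.4, -0.0, 0.3]
width: 0.0857
gripper_force: 0.0
```

Emit:
carry_out(linear=[[0, 0, 0], [0, 0, 0], [0, 0, 0], [0, 0, 0], [0, 0, 0], [0, 0, 0]], angular=[[0, 0, 0], [0, 0, 0], [0, 0, 0], [0, 0, 0], [0, 0, 0], [0, 0, 0]], hand=[0.5, 0.5, 0.5, 0.5, 0.5, 0.5], force=40)

```text
clock: 2.62
position: [0.5018, 0.1166, 0.1825]
ee_rot: [0.001, 0.652, 0.758, 0.001]
contact_force: [-0.4, 0.2, 4.3]
width: 0.0629
gripper_force: 43.5
```

Emit:
carry_out(linear=[[0, 0, 0.04], [0, 0, 0.05], [0.01, 0.04, 0.03], [0.0188, 0.0746, 0], [0.0188, 0.0746, 0], [0.0188, 0.0746, 0], [0.0188, 0.0746, 0], [0, 0, 0]], angular=[[0, 0, 0], [0, 0, 0], [0, 0, -0.3], [0, 0, 0], [0, 0, 0], [0, 0, 0], [0, 0, 0], [0, 0, 0]], hand=[0.5, 0.5, 0.5, 0.5, 0.5, 0.5, 0.5, 0.5])

```text
clock: 3.28
position: [0.5458, 0.2917, 0.2419]
ee_rot: [0.0, 0.66, 0.751, 0.005]
contact_force: [2.0, -0.4, -2.7]
width: 0.0624
gripper_force: 46.2
```

Emit:
carry_out(linear=[[0.0188, 0.0746, 0], [0.0188, 0.0746, 0], [0.0084, 0.0346, 0], [0, 0, 0], [0, 0, 0]], angular=[[0, 0, 0], [0, 0, 0], [0, 0, 0], [0, 0, 0], [0, 0, 0]], hand=[0.5, 0.5, 0.5, 0.5, 0.5])

```text
clock: 3.7
position: [0.5666, 0.3781, 0.2406]
ee_rot: [0.0, 0.66, 0.751, -0.0]
contact_force: [-0.3, -0.7, -2.1]
width: 0.0627
gripper_force: 46.2
```

Run:
```python
from h import *
st=pose()
im=manip.get_image("wrist"); cv2.imwrite("pics/w2.png",im[:,:,::-1])
```

```text
t 3.7 pos [566.6 378.1 240.6] yaw_y 7.3 tilt [-0. -0.] F [-0.3 -0.7 -2.1] w 62.7 g 46.2 j6 0.36
```

View pics/w2.png

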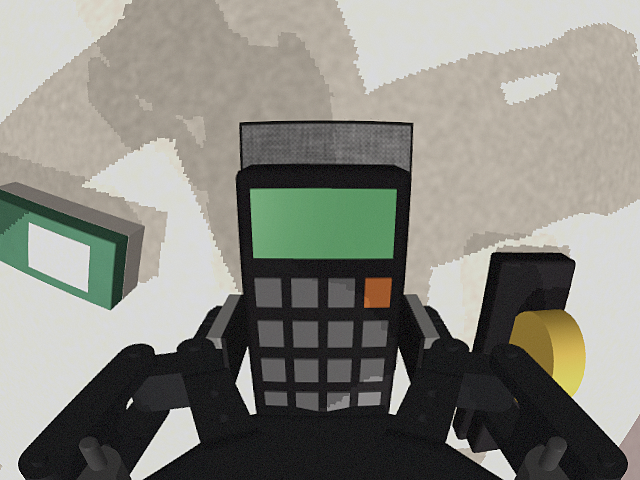

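The calculator is held level over the mat. The mat's far edge runs from (240,123) to (412,123), and the calculator's top far edge runs from (238,173) to (410,173).

Run:
```python
from h import *
st=manip.get_state(); p=manip.camera_params("wrist")
a=plane(p,[(240,123),(412,123)],.003,"wrist",st)*1000
b=plane(p,[(238,173),(410,173)],.058+.022+.0,"wrist",st)*1000
for n,q,L in(("mat",a,80),("calc",b,65)):
    e=q[1]-q[0]; t=np.array([-e[1],e[0]])/np.linalg.norm(e)
    print(n,q.round(1),np.linalg.norm(e).round(1),"centre",(q.mean(0)-t*L).round(1),np.degrees(np.arctan2(t[1],t[0])).round(1))
```

```text
mat [[510.1 449.1]
 [604.4 461.4]] 95.1 centre [567.5 375.9] 97.4
calc [[528.3 431.8]
 [588.4 439.5]] 60.5 centre [566.6 371.2] 97.3
```

Emit:
carry_out(linear=[[0, 0.006, -0.04], [0, 0, -0.04], [0, 0, -0.022], [0, 0, -0.006], [0, 0, 0], [0, 0, 0]], angular=[[0, 0, 0], [0, 0, 0], [0, 0, 0], [0, 0, 0], [0, 0, 0], [0, 0, 0]], hand=[0.5, 0.5, 0.5, 0.5, 0.5, 0.5])

```text
clock: 4.25
position: [0.5671, 0.3797, 0.1872]
ee_rot: [0.0, 0.661, 0.75, 0.0]
contact_force: [0.9, -2.0, -2.9]
width: 0.0621
gripper_force: 46.2
```

Emit:
carry_out(linear=[[0, 0, 0], [0, 0, 0], [0, 0, 0], [0, 0, 0], [0, 0, 0.03], [0, 0, 0.06], [0, 0, 0.06], [0, 0, 0]], angular=[[0, 0, 0], [0, 0, 0], [0, 0, 0], [0, 0, 0], [0, 0, 0], [0, 0, 0], [0, 0, 0], [0, 0, 0]], hand=[1, 1, 1, 1, 1, 1, 1, 1])

```text
clock: 4.92
position: [0.5688, 0.3816, 0.2686]
ee_rot: [0.002, 0.661, 0.75, 0.006]
contact_force: [0.4, 0.4, 1.3]
width: 0.0851
gripper_force: 0.0
```

Run:
```python
from h import *
st=pose()
im=manip.get_image("wrist"); cv2.imwrite("pics/w3.png",im[:,:,::-1])
```

```text
t 4.9 pos [568.8 381.6 268.6] yaw_y 7.3 tilt [0.6 0.3] F [0.4 0.4 1.3] w 85.1 g 0.0 j6 0.36
```

View pics/w3.png

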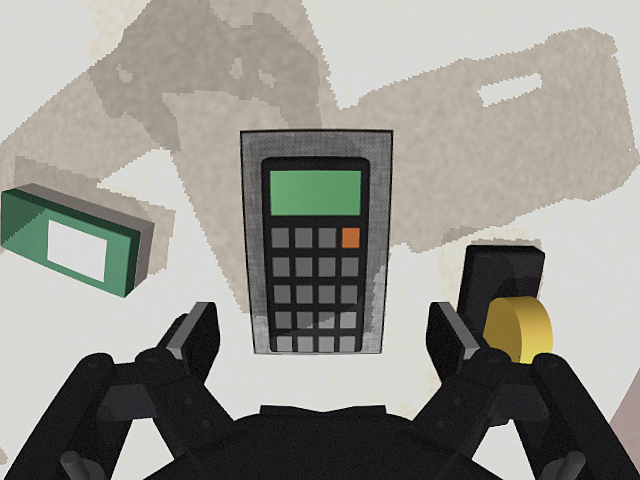

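The calculator lies released on the mat. The mat's corners are at (241,130), (393,130), (381,353) and (254,353). The calculator's top corners are at (261,157), (370,157), (363,352) and (270,352). The green box's lid is at the left.

```bash
python3 - <<'E'
from h import *
st=manip.get_state(); p=manip.camera_params("wrist")
for uv,z in(([(241,130),(393,130),(381,353),(254,353)],.003),([(261,157),(370,157),(363,352),(270,352)],.025)):
    P=plane(p,uv,z,"wrist",st)*1000; print(P.round(1).tolist(),P.mean(0).round(1)); d=P[0]+P[1]-P[2]-P[3]; print(np.linalg.norm(d)/2,np.degrees(np.arctan2(d[1],d[0])))
p=manip.camera_params("top"); im=manip.get_image("top")
m=colmask(im,"green",60,15); m[:255]=0;m[330:]=0;m[:,:120]=0;m[:,180:]=0
m=cv2.morphologyEx(m,cv2.MORPH_CLOSE,np.ones((3,3)));print(rects(m,.038,"top",p)); cv2.imwrite("pics/t2.png",cv2.resize(im[60:360,90:490,::-1],(800,600)))
E
python3 m.py | grep -v "mat\|calc"
```

```text
[[509.7, 450.4], [603.4, 462.0], [623.5, 303.7], [529.2, 291.9]] [566.4 377. ]
159.60193165833687 97.11646533266574
[[527.3, 436.5], [588.3, 444.0], [604.8, 317.7], [542.7, 310.0]] [565.8 377. ]
127.42532766675505 97.19215288935052
[(313.4, 339.0, 43.0, 30.5, 89.1, [160, 324]), (335.0, 402.5, 73.3, 11.3, -86.7, [135, 314]), (399.2, 368.1, 97.6, 46.0, -10.4, [156, 283])]
red z38 (445.7, -225.8, 119.5, 43.5, 5.0, [397, 264])
red z38 (648.0, -26.6, 122.2, 62.4, 2.2, [314, 183])
red z54 (643.9, -26.4, 120.8, 61.7, 2.2, [314, 183])
yellow z38 (605.7, -230.9, 120.8, 44.1, -19.0, [397, 199])
yellow z38 (645.2, 38.3, 129.7, 66.4, 1.7, [287, 185])
yellow z38 (710.1, 345.9, 62.9, 41.1, 89.3, [164, 161])
yellow z54 (641.2, 37.7, 128.2, 65.6, 1.7, [287, 185])
green z38 (621.3, 166.7, 74.6, 56.7, 0.5, [233, 196])
green z54 (617.5, 164.6, 73.7, 56.0, 0.5, [233, 196])
blue z38 (505.4, -371.2, 118.9, 43.3, -6.6, [455, 238])
blue z38 (642.9, 104.0, 117.7, 62.3, 1.8, [261, 186])
blue z38 (727.0, -385.1, 89.4, 73.5, 9.9, [455, 152])
blue z38 (760.8, -523.3, 102.6, 92.0, 89.3, [510, 137])
blue z54 (638.9, 102.7, 116.3, 61.5, 1.8, [261, 186])
```

View pics/t2.png

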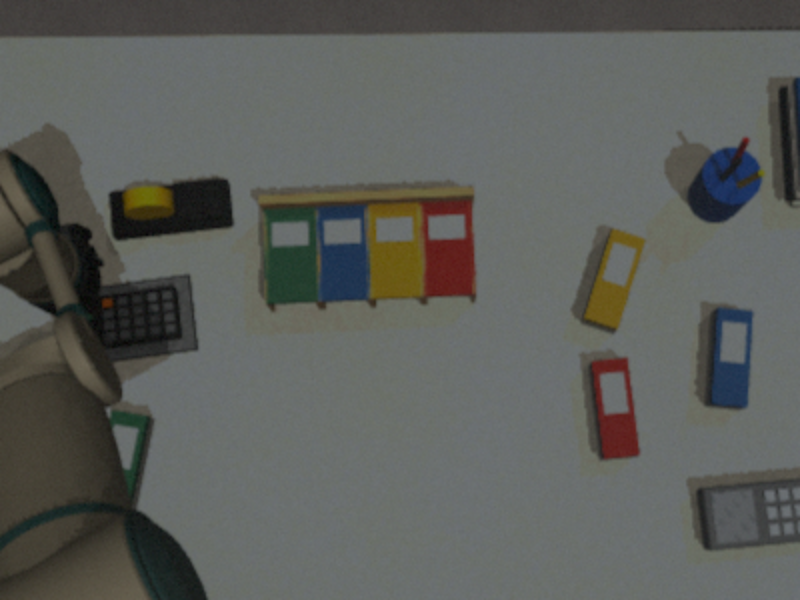

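The calculator is centred on its mat, within about 1 mm. The top crop shows the boxes and the rack unchanged, with the arm covering part of the green box, so I'll measure that box from the first top image.

Run:
```python
from h import *
p=manip.camera_params("top"); im=cv2.imread("pics/top0.png")[:,:,::-1]
m=colmask(im,"green",70,15); m[:255]=0;m[330:]=0;m[:,:120]=0;m[:,180:]=0
print(rects(m,.038,"top",p))
p=manip.camera_params("wrist"); im=cv2.imread("pics/w3.png")[:,:,::-1]; st=manip.get_state()
m=colmask(im,"green",80,15); m[:170]=0;m[310:]=0;m[:,160:]=0
print(rects(m,.038,"wrist",p,st,400))
print(plane(p,[(2,190),(140,235),(126,297)],.038,"wrist",st)*1000)
```

```text
[(389.4, 369.5, 117.5, 46.2, -9.5, [150, 291])]
[(393.7, 374.7, 122.2, 47.9, -9.7, [69, 240])]
[[337.66873395 403.77607774]
 [457.75252789 385.31926954]
 [445.14353354 342.57586781]]
```

Emit:
carry_out(linear=[[-0.03, 0, 0], [-0.03, 0, 0], [-0.03, 0, 0], [-0.03, 0, 0], [-0.03, 0, 0], [-0.03, 0, 0], [-0.03, 0, 0], [-0.03, 0, 0]], angular=[[0, 0, 1], [0, 0, 1], [0, 0, 1], [0, 0, 1], [0, 0, 1], [0, 0, 1], [0, 0, 1], [0, 0, 1]], hand=[1, 1, 1, 1, 1, 1, 1, 1])

```text
clock: 5.73
position: [0.4456, 0.38, 0.26]
ee_rot: [-0.001, 0.39, 0.921, -0.001]
contact_force: [-0.7, 0.9, -0.2]
width: 0.0856
gripper_force: 0.0
```

Emit:
carry_out(linear=[[-0.025, 0, 0], [-0.025, 0, 0], [-0.025, 0, 0], [-0.025, 0, 0], [-0.025, 0, 0], [-0.025, 0, 0], [-0.025, 0, 0], [-0.025, 0, 0]], angular=[[0, 0, 1], [0, 0, 1], [0, 0, 1], [0, 0, 1], [0, 0, 1], [0, 0, 1], [0, 0, 1], [0, 0, 1]], hand=[1, 1, 1, 1, 1, 1, 1, 1])

```text
clock: 6.4
position: [0.3457, 0.3799, 0.2602]
ee_rot: [-0.001, 0.08, 0.997, -0.001]
contact_force: [-0.3, -0.6, -0.6]
width: 0.085
gripper_force: 0.0
```

Emit:
carry_out(linear=[[0, 0, 0], [0, 0, 0], [0, 0, 0]], angular=[[0, 0, 0], [0, 0, 0], [0, 0, 0]], hand=[1, 1, 1])

```text
clock: 6.65
position: [0.3473, 0.3805, 0.2612]
ee_rot: [-0.0, 0.083, 0.997, -0.0]
contact_force: [0.9, 0.5, 0.1]
width: 0.0853
gripper_force: 0.0
```

```bash
cat > w.py <<'E'
import sys
from h import *
# wrist look: lid of a colour -> centre, grasp point 42 mm behind centre, shift and turn needed
c,fn=sys.argv[1:3]; st=pose(); im=manip.get_image("wrist"); p=manip.camera_params("wrist")
cv2.imwrite(f"pics/{fn}.png",im[:,:,::-1])
m=colmask(im,c,80,15)
for r in rects(m,.038,"wrist",p,st,1500):
    t=np.radians(r[4]); print(r,"grasp",(np.array(r[:2])-42*np.array([np.cos(t),np.sin(t)])).round(1))
E
python3 w.py green w4
```

```text
t 6.7 pos [347.3 380.5 261.2] yaw_y 80.5 tilt [-0. -0.] F [0.9 0.5 0.1] w 85.3 g 0.0 j6 -0.71
(386.7, 372.2, 123.7, 42.9, -10.2, [321, 317]) grasp [345.4 379.6]
```

View pics/w4.png

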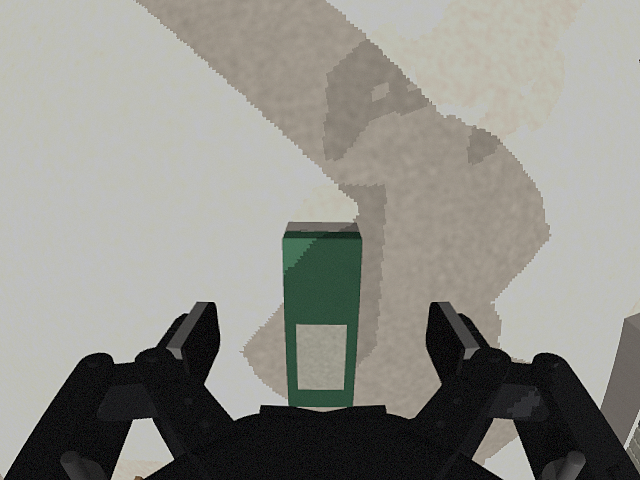

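The green lid lies centred between the fingers, columns 283 to 361 and rows 238 to 406, and its size checks out. Descending to grip it near its robot-side end.

Emit:
carry_out(linear=[[0, 0, -0.05], [0, 0, -0.05], [0, 0, -0.036], [0, 0, -0.016], [0, 0, 0], [0, 0, 0]], angular=[[0, 0, 0], [0, 0, 0], [0, 0, 0], [0, 0, 0], [0, 0, 0], [0, 0, 0]], hand=[1, 1, 1, 1, 1, 0.3], force=50)

```text
clock: 7.2
position: [0.3475, 0.3806, 0.1857]
ee_rot: [-0.0, 0.083, 0.997, -0.0]
contact_force: [-0.7, -0.5, 0.0]
width: 0.0756
gripper_force: 0.0
```

Emit:
carry_out(linear=[[0, 0, 0], [0, 0, 0], [0, 0, 0], [0, 0, 0], [0, 0, 0], [0, 0, 0], [0, 0, 0.02], [0, 0, 0]], angular=[[0, 0, 0], [0, 0, 0], [0, 0, 0], [0, 0, 0], [0, 0, 0], [0, 0, 0], [0, 0, 0], [0, 0, 0]], hand=[0.3, 0.3, 0.3, 0.3, 0.3, 0.3, 0.3, 0.3])

```text
clock: 7.87
position: [0.3472, 0.3808, 0.1974]
ee_rot: [0.001, 0.082, 0.997, 0.001]
contact_force: [0.4, -0.1, -0.5]
width: 0.0431
gripper_force: 50.9
```

```bash
python3 -c "
from h import *
pose()"
```

```text
t 7.9 pos [347.2 380.8 197.4] yaw_y 80.6 tilt [0.1 0.1] F [ 0.4 -0.1 -0.5] w 43.1 g 50.9 j6 -0.71
```

Emit:
carry_out(linear=[[0.031, -0.063, 0], [0.031, -0.063, 0], [0.031, -0.063, 0], [0.031, -0.063, 0], [0.031, -0.063, 0], [0.031, -0.063, 0], [0.031, -0.061, 0], [0, 0, 0]], angular=[[0, 0, 0.36], [0, 0, 0.36], [0, 0, 0.36], [0, 0, 0.36], [0, 0, 0.36], [0, 0, 0.36], [0, 0, 0.36], [0, 0, 0]], hand=[0.3, 0.3, 0.3, 0.3, 0.3, 0.3, 0.3, 0.3])

```text
clock: 8.53
position: [0.4584, 0.1569, 0.1962]
ee_rot: [0.002, -0.017, 1.0, -0.001]
contact_force: [0.5, -0.5, -1.7]
width: 0.0433
gripper_force: 51.2
```

Emit:
carry_out(linear=[[0, 0, -0.008], [0, 0, -0.008], [0, 0, 0], [0, 0, 0]], angular=[[0, 0, 0], [0, 0, 0], [0, 0, 0], [0, 0, 0]], hand=[0.3, 0.3, 0.3, 0.3])

```text
clock: 8.87
position: [0.4547, 0.1619, 0.1874]
ee_rot: [-0.0, -0.019, 1.0, 0.0]
contact_force: [-0.5, 0.1, -0.2]
width: 0.043
gripper_force: 51.2
```

Run:
```python
from h import *
st=pose(); a=manip.get_image("wrist"); b=manip.get_image("side")
cv2.imwrite("pics/c5.png",np.hstack([a[100:480,120:520],cv2.resize(b[150:260,210:326],(400,380))])[:,:,::-1])
p=manip.camera_params("side"); V=p["view"]
```

```text
t 8.9 pos [454.7 161.9 187.4] yaw_y 92.2 tilt [-0.  0.] F [-0.5  0.1 -0.2] w 43.0 g 51.2 j6 -1.41
```

View pics/c5.png

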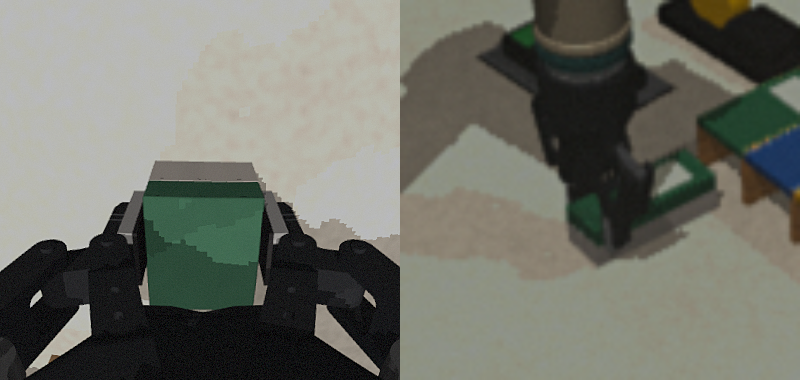

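The box is held level, and the side view shows it lined up just in front of the green bay's mouth.

Emit:
carry_out(linear=[[0.025, 0.0009, 0], [0.025, 0.0009, 0], [0.025, 0.0009, 0], [0.025, 0.0009, 0], [0.025, 0.0009, 0], [0.025, 0.0009, 0], [0.025, 0.0009, 0], [0.025, 0.0009, 0]], angular=[[0, 0, 0], [0, 0, 0], [0, 0, 0], [0, 0, 0], [0, 0, 0], [0, 0, 0], [0, 0, 0], [0, 0, 0]], hand=[0.3, 0.3, 0.3, 0.3, 0.3, 0.3, 0.3, 0.3])

```text
clock: 9.63
position: [0.5553, 0.1655, 0.1875]
ee_rot: [-0.001, -0.019, 1.0, 0.0]
contact_force: [-0.4, -0.5, -0.6]
width: 0.043
gripper_force: 51.1
```

Emit:
carry_out(linear=[[0, 0, 0], [0, 0, 0], [0, 0, 0], [0, 0, 0], [0, 0, 0]], angular=[[0, 0, 0], [0, 0, 0], [0, 0, 0], [0, 0, 0], [0, 0, 0]], hand=[0.3, 0.3, 0.7, 0.7, 0.7])

```text
clock: 10.05
position: [0.5545, 0.1647, 0.1878]
ee_rot: [-0.0, -0.019, 1.0, 0.0]
contact_force: [-0.8, -0.3, -0.3]
width: 0.0597
gripper_force: 0.0
```

Run:
```python
from h import *
st=pose();
```

```text
t 10.1 pos [554.5 164.7 187.8] yaw_y 92.2 tilt [-0.  0.] F [-0.8 -0.3 -0.3] w 59.7 g 0.0 j6 -1.44
```

Emit:
carry_out(linear=[[-0.04, -0.0014, 0], [-0.06, -0.002, 0], [0, 0, 0], [0, 0, 0], [0, 0, 0], [0, 0, 0], [0, 0, 0], [0, 0, 0]], angular=[[0, 0, 0], [0, 0, 0], [0, 0, 0], [0, 0, 0], [0, 0, 0], [0, 0, 0], [0, 0, 0], [0, 0, 0]], hand=[0.7, 0.7, 0, 0, 0, 0, 0, 0])

```text
clock: 10.72
position: [0.5062, 0.1629, 0.1878]
ee_rot: [0.0, -0.019, 1.0, 0.0]
contact_force: [0.3, 0.3, 0.1]
width: -0.0002
gripper_force: 0.0
```

Emit:
carry_out(linear=[[0.03, 0.001, 0], [0.03, 0.001, 0], [0.014, 0.0005, 0], [0.01, 0, 0], [0.006, 0, 0], [0, 0, 0], [0, 0, 0]], angular=[[0, 0, 0], [0, 0, 0], [0, 0, 0], [0, 0, 0], [0, 0, 0], [0, 0, 0], [0, 0, 0]], hand=[0, 0, 0, 0, 0, 0, 0])

```text
clock: 11.3
position: [0.5501, 0.1641, 0.1876]
ee_rot: [-0.0, -0.019, 1.0, 0.0]
contact_force: [-0.3, -0.4, -0.3]
width: -0.0001
gripper_force: 0.0
```

Run:
```python
from h import *
st=pose();
```

```text
t 11.3 pos [550.1 164.1 187.6] yaw_y 92.1 tilt [-0.  0.] F [-0.3 -0.4 -0.3] w -0.1 g 0.0 j6 -1.44
```

Still short of the stop; pushing on in small steps until the force rises.

Emit:
carry_out(linear=[[0.004, 0, 0], [0.004, 0, 0], [0, 0, 0]], angular=[[0, 0, 0], [0, 0, 0], [0, 0, 0]], hand=[0, 0, 0])

```text
clock: 11.55
position: [0.5545, 0.1641, 0.1878]
ee_rot: [0.0, -0.019, 1.0, 0.0]
contact_force: [-0.6, -0.2, -0.5]
width: 0.0004
gripper_force: 0.0
```

Emit:
carry_out(linear=[[0.004, 0, 0], [0, 0, 0]], angular=[[0, 0, 0], [0, 0, 0]], hand=[0, 0])

```text
clock: 11.72
position: [0.5566, 0.1641, 0.1878]
ee_rot: [0.0, -0.019, 1.0, 0.0]
contact_force: [-0.2, -0.3, 0.1]
width: 0.0002
gripper_force: 0.3
```

Emit:
carry_out(linear=[[0.004, 0, 0], [0, 0, 0]], angular=[[0, 0, 0], [0, 0, 0]], hand=[0, 0])

```text
clock: 11.88
position: [0.558, 0.1641, 0.1876]
ee_rot: [-0.001, -0.019, 1.0, 0.0]
contact_force: [-3.7, -0.5, 1.4]
width: 0.0003
gripper_force: 1.1
```

Emit:
carry_out(linear=[[0.003, 0, 0], [0, 0, 0], [0, 0, 0]], angular=[[0, 0, 0], [0, 0, 0], [0, 0, 0]], hand=[0, 0, 0])

```text
clock: 12.13
position: [0.5585, 0.1641, 0.1876]
ee_rot: [-0.002, -0.019, 1.0, -0.0]
contact_force: [-4.8, -0.2, 4.7]
width: 0.0004
gripper_force: 2.7
```

Emit:
carry_out(linear=[[-0.02, 0, 0], [-0.04, -0.04, 0.04], [0, -0.06, 0.05], [0, -0.06, 0.05], [0, -0.07, 0.02], [0, -0.08, 0], [0, -0.08, 0], [0, -0.08, 0]], angular=[[0, 0, 0], [0, 0, 0], [0, 0, 0], [0, 0, 0], [0, 0, 0], [0, 0, 0], [0, 0, 0], [0, 0, 0]], hand=[0, 0, 1, 1, 1, 1, 1, 1])

```text
clock: 12.8
position: [0.5297, -0.0726, 0.2685]
ee_rot: [0.002, -0.019, 1.0, -0.001]
contact_force: [0.9, 0.3, 0.6]
width: 0.0725
gripper_force: 0.0
```

```bash
cat > bays.py <<'E'
from h import *
im=manip.get_image("top"); p=manip.camera_params("top")
m0=np.zeros(im.shape[:2],np.uint8); m0[150:235,200:340]=255
for c in HUE:
    for r in rects(colmask(im,c,70,15)&m0,.054,"top",p): print("bay",c,r)
roi=np.zeros_like(m0); roi[165:330,335:490]=255
for c in HUE:
    for r in rects(colmask(im,c)&roi,.038,"top",p,None,300):
        t=np.radians(r[4]); print("box",c,r,"grasp",(np.array(r[:2])-42*np.array([np.cos(t),np.sin(t)])).round(1))
E
python3 - <<'E'
from h import *
pose(); im=manip.get_image("top"); cv2.imwrite("pics/t6.png",cv2.resize(im[140:270,200:360,::-1],(640,520),interpolation=cv2.INTER_CUBIC))
E
python3 bays.py
```

```text
t 12.8 pos [529.7 -72.6 268.5] yaw_y 92.2 tilt [ 0.2 -0.1] F [0.9 0.3 0.6] w 72.5 g 0.0 j6 -1.87
bay red (643.0, -17.3, 120.7, 44.3, -0.7, [306, 180])
bay yellow (642.3, 39.1, 130.1, 66.9, 2.0, [287, 184])
bay yellow (706.9, 154.1, 103.4, 17.3, -88.4, [240, 159])
bay green (629.9, 164.5, 131.3, 62.5, 2.2, [235, 190])
bay blue (639.1, 102.6, 117.8, 61.8, 1.8, [261, 187])
box red (445.4, -225.6, 119.5, 43.7, 4.9, [397, 264]) grasp [ 403.6 -229.2]
box yellow (605.3, -230.8, 121.4, 44.4, -19.5, [397, 199]) grasp [ 565.7 -216.8]
box blue (505.3, -371.1, 118.8, 43.3, -6.5, [456, 239]) grasp [ 463.6 -366.3]
```

View pics/t6.png

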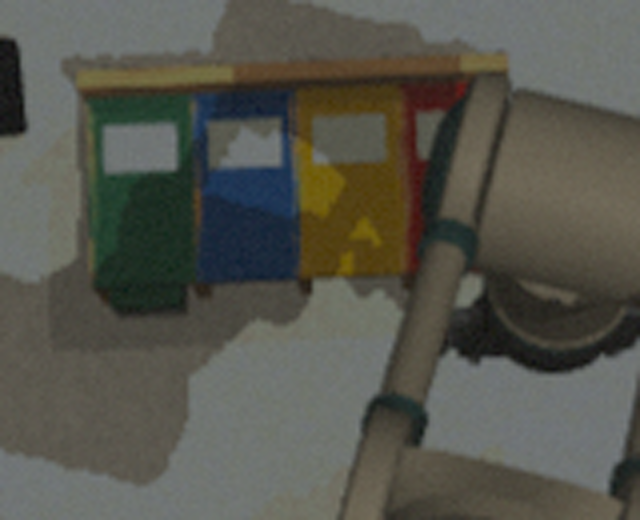

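The crop shows the green box's front sticking out about 10 mm from its bay, as it should when home. Next is the red box.

Emit:
carry_out(linear=[[-0.0423, -0.0527, 0], [-0.0423, -0.0527, 0], [-0.0423, -0.0527, 0], [-0.0423, -0.0527, 0], [-0.0423, -0.0527, 0], [-0.0423, -0.0527, 0], [0, 0, 0], [0, 0, 0]], angular=[[0, 0, 0.1], [0, 0, 0.1], [0, 0, 0.1], [0, 0, 0.1], [0, 0, 0.1], [0, 0, 0.1], [0, 0, 0], [0, 0, 0]], hand=[1, 1, 1, 1, 1, 1, 1, 1])

```text
clock: 13.57
position: [0.4024, -0.2296, 0.2678]
ee_rot: [0.001, -0.041, 0.999, -0.0]
contact_force: [0.5, -1.1, 0.5]
width: 0.0857
gripper_force: 0.0
```

```bash
python3 w.py red w7
```

```text
t 13.6 pos [ 402.4 -229.6  267.8] yaw_y 94.7 tilt [ 0.1 -0. ] F [ 0.5 -1.1  0.5] w 85.7 g 0.0 j6 -2.32
(442.4, -226.6, 122.1, 43.5, 4.8, [323, 313]) grasp [ 400.5 -230.1]
```

Emit:
carry_out(linear=[[0, 0, -0.05], [0, 0, -0.06], [0, 0, -0.04], [0, 0, -0.014], [0, 0, 0], [0, 0, 0], [0, 0, 0], [0, 0, 0]], angular=[[0, 0, 0], [0, 0, 0], [0, 0, 0], [0, 0, 0], [0, 0, 0], [0, 0, 0], [0, 0, 0], [0, 0, 0]], hand=[1, 1, 1, 1, 1, 0.3, 0.3, 0.3], force=50)

```text
clock: 14.28
position: [0.4038, -0.2291, 0.1869]
ee_rot: [0.001, -0.043, 0.999, -0.001]
contact_force: [0.4, -0.3, -0.4]
width: 0.0517
gripper_force: 0.0
```

Emit:
carry_out(linear=[[0, 0, 0], [0, 0, 0], [0, 0, 0], [0, 0, 0], [0, 0, 0.02], [0, 0, 0]], angular=[[0, 0, 0], [0, 0, 0], [0, 0, 0], [0, 0, 0], [0, 0, 0], [0, 0, 0]], hand=[0.3, 0.3, 0.3, 0.3, 0.3, 0.3])

```text
clock: 14.78
position: [0.4033, -0.2293, 0.1971]
ee_rot: [0.001, -0.043, 0.999, -0.001]
contact_force: [0.6, 0.3, -0.5]
width: 0.0429
gripper_force: 51.2
```

```bash
python3 -c "
from h import *
pose()"
```

```text
t 14.8 pos [ 403.3 -229.3  197.1] yaw_y 94.9 tilt [ 0.1 -0.1] F [ 0.6  0.3 -0.5] w 42.9 g 51.2 j6 -2.32
```

Emit:
carry_out(linear=[[0.02, 0.066, 0], [0.02, 0.066, 0], [0.02, 0.066, 0], [0.02, 0.066, 0], [0.02, 0.066, 0], [0.02, 0.065, 0], [0, 0, -0.008], [0, 0, -0.008]], angular=[[0, 0, -0.1], [0, 0, -0.1], [0, 0, -0.1], [0, 0, -0.1], [0, 0, -0.1], [0, 0, -0.1], [0, 0, 0], [0, 0, 0]], hand=[0.3, 0.3, 0.3, 0.3, 0.3, 0.3, 0.3, 0.3])

```text
clock: 15.45
position: [0.4632, -0.0301, 0.1876]
ee_rot: [0.0, -0.021, 1.0, -0.0]
contact_force: [-0.9, -0.1, -2.1]
width: 0.043
gripper_force: 51.7
```

Emit:
carry_out(linear=[[0, 0, 0], [0, 0, 0]], angular=[[0, 0, 0], [0, 0, 0]], hand=[0.3, 0.3])

```text
clock: 15.62
position: [0.4627, -0.0323, 0.1875]
ee_rot: [-0.0, -0.018, 1.0, -0.0]
contact_force: [0.4, 0.2, -1.1]
width: 0.0433
gripper_force: 51.8
```

Run:
```python
from h import *
pose(); im=manip.get_image("side"); p=manip.camera_params("side")
for c in("red",):
    print(rects(colmask(im,c),.038,"side",p,None,60)); print(rects(colmask(im,c),.054,"side",p,None,60))
im=manip.get_image("wrist"); p=manip.camera_params("wrist"); print(rects(colmask(im,"red",80,15),.038,"wrist",p,manip.get_state(),500))
```

```text
t 15.6 pos [462.7 -32.3 187.5] yaw_y 92.1 tilt [-0. -0.] F [ 0.4  0.2 -1.1] w 43.3 g 51.8 j6 -1.83
[(-56.9, -390.2, 73.6, 32.7, -37.4, [200, 474]), (830.8, -697.3, 103.2, 48.7, -89.9, [622, 342]), (452.4, -33.1, 63.9, 31.1, 54.0, [308, 250]), (533.1, -36.3, 67.9, 56.3, -0.9, [335, 237]), (656.7, -16.1, 127.2, 71.2, 2.4, [362, 216]), (83.7, 648.4, 148.9, 19.9, 1.5, [72, 177])]
[(-58.9, -398.4, 72.5, 32.2, -37.4, [200, 474]), (815.5, -700.9, 101.7, 48.0, -89.9, [622, 342]), (442.7, -46.7, 63.0, 30.7, 54.0, [308, 250]), (522.2, -49.9, 66.9, 55.4, -0.9, [335, 237]), (644.0, -30.0, 125.2, 70.1, 2.4, [362, 216]), (79.6, 624.5, 146.6, 19.6, 1.5, [72, 177])]
[(467.0, -33.0, 58.8, 43.4, 2.0, [322, 342])]
```

The red box is aligned at y=-32, 2° yaw. Inserting.

Emit:
carry_out(linear=[[0.025, 0.0009, 0], [0.025, 0.0009, 0], [0.025, 0.0009, 0], [0.025, 0.0009, 0], [0.025, 0.0009, 0], [0.025, 0.0009, 0], [0.025, 0.0009, 0], [0.025, 0.0009, 0]], angular=[[0, 0, 0], [0, 0, 0], [0, 0, 0], [0, 0, 0], [0, 0, 0], [0, 0, 0], [0, 0, 0], [0, 0, 0]], hand=[0.3, 0.3, 0.3, 0.3, 0.3, 0.3, 0.3, 0.3])

```text
clock: 16.38
position: [0.5631, -0.0293, 0.1875]
ee_rot: [-0.001, -0.018, 1.0, -0.0]
contact_force: [0.6, 0.2, -1.0]
width: 0.0431
gripper_force: 51.7
```

Emit:
carry_out(linear=[[0, 0, 0], [0, 0, 0], [0, 0, 0], [0, 0, 0], [0, 0, 0]], angular=[[0, 0, 0], [0, 0, 0], [0, 0, 0], [0, 0, 0], [0, 0, 0]], hand=[0.3, 0.3, 0.7, 0.7, 0.7])

```text
clock: 16.8
position: [0.5622, -0.0281, 0.1879]
ee_rot: [-0.0, -0.018, 1.0, 0.0]
contact_force: [-0.1, 0.3, 0.9]
width: 0.0599
gripper_force: 0.0
```

Emit:
carry_out(linear=[[-0.04, -0.0014, 0], [-0.06, -0.002, 0], [0, 0, 0], [0, 0, 0], [0, 0, 0], [0, 0, 0], [0, 0, 0], [0, 0, 0]], angular=[[0, 0, 0], [0, 0, 0], [0, 0, 0], [0, 0, 0], [0, 0, 0], [0, 0, 0], [0, 0, 0], [0, 0, 0]], hand=[0.7, 0.7, 0, 0, 0, 0, 0, 0])

```text
clock: 17.47
position: [0.5137, -0.0297, 0.1878]
ee_rot: [0.0, -0.019, 1.0, -0.0]
contact_force: [-0.5, -0.5, -0.2]
width: -0.0003
gripper_force: 0.0
```

Emit:
carry_out(linear=[[0.03, 0.001, 0], [0.03, 0.001, 0], [0.02, 0.0005, 0], [0.014, 0, 0], [0.006, 0, 0], [0.004, 0, 0], [0, 0, 0]], angular=[[0, 0, 0], [0, 0, 0], [0, 0, 0], [0, 0, 0], [0, 0, 0], [0, 0, 0], [0, 0, 0]], hand=[0, 0, 0, 0, 0, 0, 0])

```text
clock: 18.05
position: [0.5644, -0.0283, 0.1874]
ee_rot: [-0.001, -0.019, 1.0, 0.0]
contact_force: [-1.6, -0.3, 0.2]
width: 0.0003
gripper_force: 0.8
```

Emit:
carry_out(linear=[[0.004, 0, 0], [0.003, 0, 0], [0, 0, 0], [0, 0, 0]], angular=[[0, 0, 0], [0, 0, 0], [0, 0, 0], [0, 0, 0]], hand=[0, 0, 0, 0])

```text
clock: 18.38
position: [0.5655, -0.0283, 0.1875]
ee_rot: [-0.004, -0.019, 1.0, 0.0]
contact_force: [-7.4, -1.2, 5.9]
width: 0.0002
gripper_force: 4.2
```

Emit:
carry_out(linear=[[-0.02, 0, 0], [-0.04, -0.04, 0.04], [0, -0.06, 0.05], [0, -0.06, 0.05], [0, -0.07, 0.02], [0, -0.07, 0], [0, 0, 0], [0, 0, 0]], angular=[[0, 0, 0], [0, 0, -1], [0, 0, -1], [0, 0, -1], [0, 0, -1], [0, 0, -0.7], [0, 0, 0], [0, 0, 0]], hand=[0, 0, 1, 1, 1, 1, 1, 1])

```text
clock: 19.05
position: [0.5384, -0.1801, 0.2681]
ee_rot: [0.001, 0.17, 0.985, -0.0]
contact_force: [-0.6, 1.1, 1.3]
width: 0.0722
gripper_force: 0.0
```

```bash
python3 bays.py; python3 w.py yellow w8
```

```text
bay red (637.9, -26.5, 137.2, 62.6, 1.8, [314, 185])
bay yellow (645.4, 101.9, 204.5, 144.8, -88.5, [270, 172])
bay green (630.2, 165.6, 130.7, 61.3, 1.7, [235, 186])
bay blue (638.9, 102.6, 117.8, 61.8, 1.8, [261, 186])
box blue (505.3, -371.1, 119.2, 43.3, -6.6, [455, 238]) grasp [ 463.6 -366.3]
t 19.1 pos [ 538.1 -178.7  267.6] yaw_y 70.5 tilt [0. 0.] F [-0.8  0.9  0.1] w 78.7 g 0.0 j6 -1.67
(590.3, -225.7, 100.1, 43.8, -19.2, [282, 352]) grasp [ 550.6 -211.9]
(653.6, 35.3, 134.3, 36.3, 4.0, [625, 298]) grasp [611.7  32.4]
```

Emit:
carry_out(linear=[[0.026, -0.037, 0], [0.026, -0.037, -0.03], [0, 0, -0.06], [0, 0, -0.05], [0, 0, -0.022], [0, 0, 0], [0, 0, 0], [0, 0, 0]], angular=[[0, 0, 0], [0, 0, 0], [0, 0, 0], [0, 0, 0], [0, 0, 0], [0, 0, 0], [0, 0, 0], [0, 0, 0]], hand=[1, 1, 1, 1, 1, 1, 0.3, 0.3])

```text
clock: 19.82
position: [0.5652, -0.2149, 0.188]
ee_rot: [0.001, 0.168, 0.986, -0.0]
contact_force: [0.5, 0.0, 0.6]
width: 0.0641
gripper_force: 0.0
```

Emit:
carry_out(linear=[[0, 0, 0], [0, 0, 0], [0, 0, 0], [0, 0, 0], [0, 0, 0], [0, 0, 0.02], [0, 0, 0]], angular=[[0, 0, 0], [0, 0, 0], [0, 0, 0], [0, 0, 0], [0, 0, 0], [0, 0, 0], [0, 0, 0]], hand=[0.3, 0.3, 0.3, 0.3, 0.3, 0.3, 0.3])

```text
clock: 20.4
position: [0.5649, -0.2156, 0.1986]
ee_rot: [0.001, 0.169, 0.986, -0.0]
contact_force: [0.3, 0.3, -0.2]
width: 0.0429
gripper_force: 52.1
```

Run:
```python
from h import *
pose(); im=manip.get_image("wrist"); p=manip.camera_params("wrist"); print(rects(colmask(im,"yellow",80,15),.048,"wrist",p,manip.get_state(),500))
```

```text
t 20.4 pos [ 564.9 -215.6  198.6] yaw_y 70.6 tilt [ 0.1 -0.1] F [ 0.3  0.3 -0.2] w 42.9 g 52.1 j6 -1.71
[(570.7, -218.5, 59.0, 43.0, -20.0, [322, 344])]
```

Emit:
carry_out(linear=[[-0.07, 0.03, 0], [-0.07, 0.03, 0], [-0.071, 0.033, 0], [0, 0.0804, 0], [0, 0.0804, 0], [0, 0.0804, 0], [0, 0.0804, 0], [0, 0.0804, 0]], angular=[[0, 0, 0.586], [0, 0, 0.586], [0, 0, 0.586], [0, 0, 0.586], [0, 0, 0.586], [0, 0, 0.586], [0, 0, 0.586], [0, 0, 0.586]], hand=[0.3, 0.3, 0.3, 0.3, 0.3, 0.3, 0.3, 0.3])

```text
clock: 21.12
position: [0.4585, 0.0337, 0.1969]
ee_rot: [0.0, -0.019, 1.0, 0.0]
contact_force: [1.7, -0.2, -0.7]
width: 0.0426
gripper_force: 52.3
```

Emit:
carry_out(linear=[[0, 0, -0.01], [0, 0, -0.01], [0, 0, 0], [0, 0, 0]], angular=[[0, 0, 0], [0, 0, 0], [0, 0, 0], [0, 0, 0]], hand=[0.3, 0.3, 0.3, 0.3])

```text
clock: 21.45
position: [0.4592, 0.0326, 0.1881]
ee_rot: [0.001, -0.018, 1.0, 0.001]
contact_force: [-2.5, 5.6, 15.3]
width: 0.043
gripper_force: 54.9
```

Run:
```python
from h import *
pose(); im=manip.get_image("wrist"); p=manip.camera_params("wrist"); print(rects(colmask(im,"yellow",80,15),.038,"wrist",p,manip.get_state(),500))
```

```text
t 21.4 pos [459.2  32.6 188.1] yaw_y 92.0 tilt [0.1 0.1] F [-2.5  5.6 15.3] w 43.0 g 54.9 j6 -1.69
[(466.1, 32.4, 59.3, 43.4, 1.9, [323, 344])]
```

Pressing lightly on the counter; raising 1.5 mm and inserting.

Emit:
carry_out(linear=[[0, 0, 0.003], [0.028, 0.001, 0], [0.028, 0.001, 0], [0.028, 0.001, 0], [0.028, 0.001, 0], [0.028, 0.001, 0], [0.028, 0.001, 0], [0.028, 0.001, 0]], angular=[[0, 0, 0], [0, 0, 0], [0, 0, 0], [0, 0, 0], [0, 0, 0], [0, 0, 0], [0, 0, 0], [0, 0, 0]], hand=[0.3, 0.3, 0.3, 0.3, 0.3, 0.3, 0.3, 0.3])

```text
clock: 22.17
position: [0.5564, 0.0341, 0.1882]
ee_rot: [-0.002, -0.017, 1.0, -0.0]
contact_force: [-5.3, 0.3, 7.1]
width: 0.043
gripper_force: 54.0
```

Emit:
carry_out(linear=[[0, 0, 0], [0, 0, 0], [0, 0, 0], [0, 0, 0], [0, 0, 0]], angular=[[0, 0, 0], [0, 0, 0], [0, 0, 0], [0, 0, 0], [0, 0, 0]], hand=[0.3, 0.3, 0.7, 0.7, 0.7])

```text
clock: 22.58
position: [0.556, 0.0354, 0.1879]
ee_rot: [-0.001, -0.018, 1.0, 0.0]
contact_force: [0.2, -0.1, -0.1]
width: 0.06
gripper_force: 0.0
```

Emit:
carry_out(linear=[[-0.04, -0.0014, 0], [-0.06, -0.002, 0], [0, 0, 0], [0, 0, 0], [0, 0, 0], [0, 0, 0], [0, 0, 0], [0, 0, 0]], angular=[[0, 0, 0], [0, 0, 0], [0, 0, 0], [0, 0, 0], [0, 0, 0], [0, 0, 0], [0, 0, 0], [0, 0, 0]], hand=[0.7, 0.7, 0, 0, 0, 0, 0, 0])

```text
clock: 23.25
position: [0.5077, 0.0339, 0.1883]
ee_rot: [0.0, -0.018, 1.0, 0.0]
contact_force: [-0.4, 1.3, 0.1]
width: 0.0
gripper_force: 0.0
```

Emit:
carry_out(linear=[[0.03, 0.001, 0], [0.03, 0.001, 0], [0.02, 0.0005, 0], [0.014, 0, 0], [0.006, 0, 0], [0.004, 0, 0], [0, 0, 0]], angular=[[0, 0, 0], [0, 0, 0], [0, 0, 0], [0, 0, 0], [0, 0, 0], [0, 0, 0], [0, 0, 0]], hand=[0, 0, 0, 0, 0, 0, 0])

```text
clock: 23.83
position: [0.5589, 0.0352, 0.188]
ee_rot: [-0.0, -0.018, 1.0, 0.0]
contact_force: [0.7, -0.3, 0.6]
width: 0.0002
gripper_force: 0.0
```

Emit:
carry_out(linear=[[0.005, 0, 0], [0.004, 0, 0], [0.004, 0, 0], [0, 0, 0], [0, 0, 0]], angular=[[0, 0, 0], [0, 0, 0], [0, 0, 0], [0, 0, 0], [0, 0, 0]], hand=[0, 0, 0, 0, 0])

```text
clock: 24.25
position: [0.5632, 0.0353, 0.188]
ee_rot: [-0.003, -0.018, 1.0, 0.0]
contact_force: [-6.0, -0.1, 5.2]
width: -0.0002
gripper_force: 3.2
```

```bash
python3 -c "
from h import *
pose()"
```

```text
t 24.2 pos [563.2  35.3 188. ] yaw_y 92.1 tilt [-0.4  0. ] F [-6.  -0.1  5.2] w -0.2 g 3.2 j6 -1.67
```

Emit:
carry_out(linear=[[-0.06, 0, 0.01], [-0.04, -0.03, 0.05], [-0.02, -0.05, 0.05], [-0.02, -0.06, 0.05], [-0.01, -0.075, 0], [-0.01, -0.075, 0], [-0.01, -0.075, 0], [-0.01, -0.075, 0]], angular=[[0, 0, 0], [0, 0, 0], [0, 0, 0], [0, 0, 0], [0, 0, -0.3], [0, 0, -0.3], [0, 0, -0.3], [0, 0, -0.3]], hand=[0, 0, 1, 1, 1, 1, 1, 1])

```text
clock: 24.92
position: [0.4751, -0.1865, 0.269]
ee_rot: [0.001, 0.03, 1.0, -0.0]
contact_force: [0.9, 0.5, 0.4]
width: 0.0723
gripper_force: 0.0
```

Emit:
carry_out(linear=[[-0.005, -0.0725, 0], [-0.005, -0.0725, 0], [-0.005, -0.0725, 0], [-0.005, -0.0725, 0], [-0.005, -0.0725, 0], [0, 0, 0], [0, 0, 0]], angular=[[0, 0, -0.3], [0, 0, -0.3], [0, 0, 0], [0, 0, 0], [0, 0, 0], [0, 0, 0], [0, 0, 0]], hand=[1, 1, 1, 1, 1, 1, 1])

```text
clock: 25.5
position: [0.4628, -0.3681, 0.2681]
ee_rot: [0.0, 0.055, 0.998, -0.0]
contact_force: [-0.7, 0.5, 0.1]
width: 0.0853
gripper_force: 0.0
```

```bash
python3 bays.py; python3 w.py blue w9
```

```text
bay red (636.8, -26.6, 134.4, 62.6, 1.7, [314, 186])
bay yellow (641.1, 71.8, 263.8, 154.2, -88.2, [276, 170])
bay green (630.4, 165.8, 131.2, 61.3, 1.6, [235, 191])
bay blue (638.9, 102.6, 117.9, 61.9, 1.8, [261, 186])
t 25.6 pos [ 462.7 -366.5  267.9] yaw_y 83.7 tilt [-0.   0.1] F [ 0.5 -0.3 -0.2] w 84.9 g 0.0 j6 -2.25
(543.6, -642.1, 187.0, 72.0, -34.3, [20, 354]) grasp [ 508.9 -618.4]
(503.1, -371.7, 121.7, 43.2, -6.6, [322, 314]) grasp [ 461.4 -366.9]
```

The blue box is where expected, with the grasp point under the tool.

Emit:
carry_out(linear=[[0, 0, -0.05], [0, 0, -0.06], [0, 0, -0.038], [0, 0, -0.012], [0, 0, 0], [0, 0, 0], [0, 0, 0], [0, 0, 0]], angular=[[0, 0, 0], [0, 0, 0], [0, 0, 0], [0, 0, 0], [0, 0, 0], [0, 0, 0], [0, 0, 0], [0, 0, 0]], hand=[1, 1, 1, 1, 1, 0.3, 0.3, 0.3])

```text
clock: 26.27
position: [0.4636, -0.3662, 0.1898]
ee_rot: [0.001, 0.054, 0.999, -0.001]
contact_force: [-0.3, 0.2, 0.4]
width: 0.0513
gripper_force: 0.0
```

Emit:
carry_out(linear=[[0, 0, 0], [0, 0, 0], [0, 0, 0], [0, 0, 0], [0, 0, 0.02], [0, 0, 0]], angular=[[0, 0, 0], [0, 0, 0], [0, 0, 0], [0, 0, 0], [0, 0, 0], [0, 0, 0]], hand=[0.3, 0.3, 0.3, 0.3, 0.3, 0.3])

```text
clock: 26.77
position: [0.4633, -0.3664, 0.2]
ee_rot: [0.001, 0.054, 0.999, -0.001]
contact_force: [0.2, -0.9, -1.1]
width: 0.0429
gripper_force: 52.0
```

```bash
python3 -c "
from h import *
pose()"
```

```text
t 26.8 pos [ 463.3 -366.4  200. ] yaw_y 83.8 tilt [ 0.1 -0.1] F [ 0.2 -0.9 -1.1] w 42.9 g 52.0 j6 -2.25
```

Emit:
carry_out(linear=[[-0.001, 0.0772, 0], [-0.001, 0.0772, 0], [-0.001, 0.0772, 0], [-0.001, 0.0772, 0], [-0.001, 0.0772, 0], [-0.001, 0.0772, 0], [-0.001, 0.0772, 0], [-0.001, 0.0772, 0]], angular=[[0, 0, 0.15], [0, 0, 0.15], [0, 0, 0.15], [0, 0, 0.15], [0, 0, 0.15], [0, 0, 0.15], [0, 0, 0.15], [0, 0, 0.15]], hand=[0.3, 0.3, 0.3, 0.3, 0.3, 0.3, 0.3, 0.3])

```text
clock: 27.43
position: [0.4585, -0.0556, 0.1985]
ee_rot: [0.0, 0.006, 1.0, 0.0]
contact_force: [1.3, 0.1, -1.2]
width: 0.0428
gripper_force: 52.1
```

Emit:
carry_out(linear=[[-0.001, 0.0772, 0], [-0.001, 0.0772, 0], [-0.001, 0.0772, 0], [-0.001, 0.0772, 0], [0, 0, -0.008], [0, 0, -0.008], [0, 0, 0], [0, 0, 0]], angular=[[0, 0, 0.15], [0, 0, 0.15], [0, 0, 0.15], [0, 0, 0.15], [0, 0, 0], [0, 0, 0], [0, 0, 0], [0, 0, 0]], hand=[0.3, 0.3, 0.3, 0.3, 0.3, 0.3, 0.3, 0.3])

```text
clock: 28.1
position: [0.4571, 0.0963, 0.1901]
ee_rot: [-0.0, -0.018, 1.0, -0.0]
contact_force: [-0.8, 1.1, 0.2]
width: 0.0432
gripper_force: 52.2
```

Run:
```python
from h import *
pose(); im=manip.get_image("wrist"); p=manip.camera_params("wrist"); print(rects(colmask(im,"blue",80,15),.038,"wrist",p,manip.get_state(),500))
a=manip.get_image("side"); cv2.imwrite("pics/s10.png",np.hstack([cv2.resize(a[150:290,230:410],(450,350)),im[130:480,145:495]])[:,:,::-1])
```

```text
t 28.1 pos [457.1  96.3 190.1] yaw_y 92.0 tilt [-0. -0.] F [-0.8  1.1  0.2] w 43.2 g 52.2 j6 -1.55
[(462.7, 95.6, 59.4, 43.4, 1.6, [322, 341])]
```

View pics/s10.png

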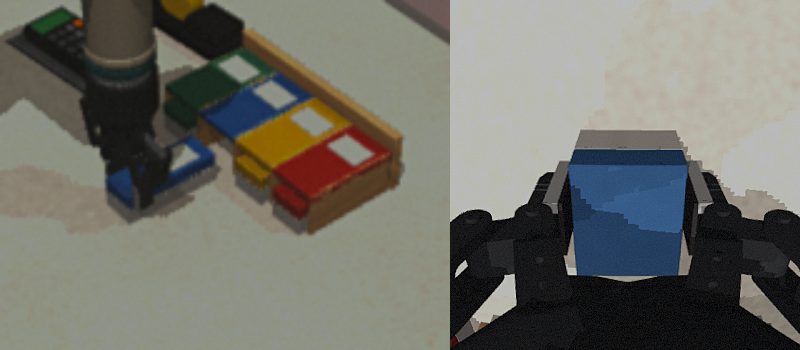

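The side view shows green, yellow and red home and each sticking out slightly. The blue box is aligned in front of its bay.

Emit:
carry_out(linear=[[0.024, 0.0009, 0], [0.024, 0.0009, 0], [0.024, 0.0009, 0], [0.024, 0.0009, 0], [0.024, 0.0009, 0], [0.024, 0.0009, 0], [0.024, 0.0009, 0], [0.024, 0.0009, 0]], angular=[[0, 0, 0], [0, 0, 0], [0, 0, 0], [0, 0, 0], [0, 0, 0], [0, 0, 0], [0, 0, 0], [0, 0, 0]], hand=[0.3, 0.3, 0.3, 0.3, 0.3, 0.3, 0.3, 0.3])

```text
clock: 28.87
position: [0.5533, 0.0991, 0.1901]
ee_rot: [-0.001, -0.017, 1.0, -0.0]
contact_force: [-1.9, -0.1, 1.1]
width: 0.043
gripper_force: 52.3
```

Emit:
carry_out(linear=[[0, 0, 0], [0, 0, 0], [0, 0, 0], [0, 0, 0], [0, 0, 0]], angular=[[0, 0, 0], [0, 0, 0], [0, 0, 0], [0, 0, 0], [0, 0, 0]], hand=[0.3, 0.3, 0.62, 0.62, 0.62])

```text
clock: 29.28
position: [0.5522, 0.1005, 0.1902]
ee_rot: [-0.0, -0.018, 1.0, 0.0]
contact_force: [-0.1, 0.6, -0.5]
width: 0.0532
gripper_force: 0.0
```

Emit:
carry_out(linear=[[-0.04, -0.0014, 0], [-0.06, -0.002, 0], [0, 0, 0], [0, 0, 0], [0, 0, 0], [0, 0, 0], [0, 0, 0], [0, 0, 0]], angular=[[0, 0, 0], [0, 0, 0], [0, 0, 0], [0, 0, 0], [0, 0, 0], [0, 0, 0], [0, 0, 0], [0, 0, 0]], hand=[0.65, 0.65, 0, 0, 0, 0, 0, 0])

```text
clock: 29.95
position: [0.5038, 0.0991, 0.1903]
ee_rot: [0.0, -0.018, 1.0, 0.0]
contact_force: [0.7, -0.1, -0.3]
width: -0.0002
gripper_force: 0.0
```

Emit:
carry_out(linear=[[0.03, 0.001, 0], [0.03, 0.001, 0], [0.02, 0.0005, 0], [0.014, 0, 0], [0.006, 0, 0], [0.004, 0, 0], [0, 0, 0]], angular=[[0, 0, 0], [0, 0, 0], [0, 0, 0], [0, 0, 0], [0, 0, 0], [0, 0, 0], [0, 0, 0]], hand=[0, 0, 0, 0, 0, 0, 0])

```text
clock: 30.53
position: [0.5549, 0.1003, 0.19]
ee_rot: [-0.0, -0.018, 1.0, 0.0]
contact_force: [0.4, -0.2, -0.6]
width: 0.0001
gripper_force: 0.0
```

Home should come at about 561.

Emit:
carry_out(linear=[[0.005, 0, 0], [0.005, 0, 0], [0.003, 0, 0], [0.003, 0, 0], [0, 0, 0], [0, 0, 0]], angular=[[0, 0, 0], [0, 0, 0], [0, 0, 0], [0, 0, 0], [0, 0, 0], [0, 0, 0]], hand=[0, 0, 0, 0, 0, 0])

```text
clock: 31.03
position: [0.5609, 0.1004, 0.1901]
ee_rot: [-0.003, -0.018, 1.0, 0.0]
contact_force: [-6.3, -0.1, 4.5]
width: -0.0
gripper_force: 3.2
```

Emit:
carry_out(linear=[[-0.02, 0, 0], [-0.06, 0, 0.02], [-0.05, 0, 0.05], [-0.05, 0, 0.05], [-0.05, 0, 0.05], [-0.05, 0, 0.05], [0, 0, 0], [0, 0, 0]], angular=[[0, 0, 0], [0, 0, 0], [0, 0, 0], [0, 0, 0], [0, 0, 0], [0, 0, 0], [0, 0, 0], [0, 0, 0]], hand=[0, 0, 0, 0, 0, 0, 0, 0])

```text
clock: 31.7
position: [0.4225, 0.1004, 0.3018]
ee_rot: [0.003, -0.018, 1.0, 0.0]
contact_force: [0.9, -0.1, -0.4]
width: 0.0002
gripper_force: 0.0
```

```bash
python3 bays.py
python3 - <<'E'
from h import *
pose(); a=manip.get_image("top"); b=manip.get_image("side")
cv2.imwrite("pics/f11.png",np.hstack([cv2.resize(a[140:260,100:340],(480,240)),cv2.resize(b[150:270,270:430],(320,240))])[:,:,::-1])
p=manip.camera_params("top")
# front lower lip: coloured pixels' min x at z=.038 at each bay's middle
for c,y in(("green",.164),("blue",.1),("yellow",.036),("red",-.028)):
    m=colmask(a,c,70,15); V,U=np.nonzero(m); P=plane(p,np.c_[U,V],.038,"top"); k=(abs(P[:,1]-y-.001)<.012)&(P[:,0]>.53)&(P[:,0]<.62)
    print(c,(np.sort(P[k,0])[:8]*1000).round(1))
E
```

```text
bay red (636.0, -26.6, 135.7, 62.7, 1.7, [314, 186])
bay yellow (641.6, 72.2, 263.6, 154.4, -88.5, [277, 170])
bay green (630.1, 165.6, 131.6, 61.3, 1.8, [235, 186])
bay blue (632.0, 102.6, 132.1, 61.7, 1.9, [261, 188])
t 31.8 pos [423.2 100.3 300.8] yaw_y 92.1 tilt [0.2 0. ] F [ 0.1  0.6 -0.1] w 0.0 g 0.0 j6 -1.53
green [568.3 568.4 568.6 570.7 570.8 570.8 570.8 570.9]
blue [569.9 569.9 569.9 570.  570.  570.  570.1 570.1]
yellow [569.1 569.2 569.2 569.2 569.3 571.5 571.5 571.6]
red [573.1 573.2 573.2 573.2 573.3 573.3 573.3 573.4]
```

View pics/f11.png

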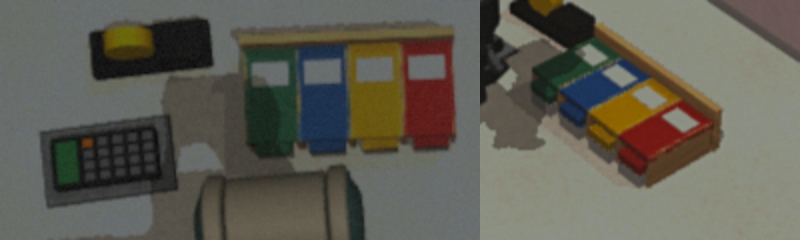

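All four boxes stick out evenly, with their fronts along the rack's line to about 2 mm, and each was pushed to the stop with 5–7 N. The calculator is centred on its mat and the arm is clear.

```bash
python3 -c "
from rig import manip
print(manip.sign_off())"
```

```text
the job is handed in; nothing more can be done
None
```

The job is handed in: the calculator is on its mat and all four boxes are pushed home in their own bays by my camera and force checks, with the card terminal, pen cup and tape dispenser not touched; the hand-in returned no verdict.

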